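# Line up the seasonings by height

### The job

Line up the pepper mill, the glass jar with the gold lid, the salt shaker and the food tin in order of height along the row of four coasters: the tallest on the end coaster that has the onion behind it, then step by step down to the shortest on the end coaster that has the lemon behind it. Each shall stand upright in the middle of its own coaster; leave the onion and the lemon where they are.

Things in the scene. Friction and masses are not known exactly. Their poses are not given: they have to be found in the camera images.
- pepper_mill: dark brown turned wooden pepper mill with a round head and small metal tip, the tallest of the four: 170 mm high, up to 58 mm across; waisted body to 122 mm height, then the head (up to 49 mm across, 123 to 159 mm high, fixed, does not turn), then a 12 mm wide tip. Loose and rigid, starts upright at any yaw on the worktop in front of the coasters. Origin: centre of its underside, z up
- glass_jar: glass coffee jar with a gold screw lid, 122 mm high, 56 mm across; the lid is 54 mm across from 88 mm height to the top. Loose and rigid, starts upright at any yaw on the worktop in front of the coasters. Origin: centre of its underside, z up
- salt_shaker: small glass salt shaker with a domed grey top, 90 mm high, 44 mm across, top 34 mm across from 74 mm up. Loose and rigid, starts upright at any yaw on the worktop in front of the coasters. Origin: centre of its underside, z up
- food_tin: round food tin with red and white side and bare metal top, the shortest of the four: 72 mm high, 57 mm across. Loose and rigid, starts upright at any yaw on the worktop in front of the coasters. Origin: centre of its underside, z up
- coaster_1: round light wooden coaster with a thin dark ring near its rim, 84 mm across, 6 mm thick, flat on top, fixed to the worktop. Origin: centre of its underside (z = 0). One of four alike in a nearly straight row, number 1 counted from the left as the robot sees it; neighbours are 89 to 95 mm apart. Its +y axis runs along the row to the left end, +x away from the robot
- coaster_2: round light wooden coaster with a thin dark ring near its rim, 84 mm across, 6 mm thick, flat on top, fixed to the worktop. Origin: centre of its underside (z = 0). One of four alike in a nearly straight row, number 2 counted from the left as the robot sees it; neighbours are 89 to 95 mm apart. Its +y axis runs along the row to the left end, +x away from the robot
- coaster_3: round light wooden coaster with a thin dark ring near its rim, 84 mm across, 6 mm thick, flat on top, fixed to the worktop. Origin: centre of its underside (z = 0). One of four alike in a nearly straight row, number 3 counted from the left as the robot sees it; neighbours are 89 to 95 mm apart. Its +y axis runs along the row to the left end, +x away from the robot
- coaster_4: round light wooden coaster with a thin dark ring near its rim, 84 mm across, 6 mm thick, flat on top, fixed to the worktop. Origin: centre of its underside (z = 0). One of four alike in a nearly straight row, number 4 counted from the left as the robot sees it; neighbours are 89 to 95 mm apart. Its +y axis runs along the row to the left end, +x away from the robot
- onion: red onion, 84x81x82 mm, loose; stands behind (on the wall side of) one end coaster of the row, about 100 mm from its centre, and marks the end for the tallest thing. Leave it where it is. Origin: centre of its underside
- lemon: yellow lemon, 78x55x56 mm, lying loose behind the other end coaster, about 100 mm from its centre. Leave it where it is. Origin: centre of its underside
Things that resemble listed ones, but are neither listed nor needed, are in the scene too. What is shaped like the salt_shaker but blue, green or purple is not meant.

How it is judged:
At the end, for the whole second after the job is handed in: From the onion's end of the row to the lemon's end stand the pepper mill, glass jar, salt shaker and food tin, one per coaster, each resting on its coaster with its centre within 13 mm of the coaster's, upright within 0.1 rad and at rest; onion and lemon are within 25 mm of where they were (((y of onion in the frame of coaster_1 above -0.138 m and horizontal distance between pepper_mill and coaster_1 below 0.013 m and z of pepper_mill in the frame of coaster_1 between 0.003 and 0.01 m and horizontal distance between glass_jar and coaster_2 below 0.013 m and z of glass_jar in the frame of coaster_2 between 0.003 and 0.01 m and horizontal distance between salt_shaker and coaster_3 below 0.013 m and z of salt_shaker in the frame of coaster_3 between 0.003 and 0.01 m and horizontal distance between food_tin and coaster_4 below 0.013 m and z of food_tin in the frame of coaster_4 between 0.003 and 0.01 m) or (y of onion in the frame of coaster_1 below -0.138 m and horizontal distance between pepper_mill and coaster_4 below 0.013 m and z of pepper_mill in the frame of coaster_4 between 0.003 and 0.01 m and horizontal distance between glass_jar and coaster_3 below 0.013 m and z of glass_jar in the frame of coaster_3 between 0.003 and 0.01 m and horizontal distance between salt_shaker and coaster_2 below 0.013 m and z of salt_shaker in the frame of coaster_2 between 0.003 and 0.01 m and horizontal distance between food_tin and coaster_1 below 0.013 m and z of food_tin in the frame of coaster_1 between 0.003 and 0.01 m)) and angle between each of pepper_mill, glass_jar, salt_shaker, food_tin's own z axis and vertical below 0.1 rad and linear speed of each of pepper_mill, glass_jar, salt_shaker, food_tin below 0.02 m/s and angular speed of each of pepper_mill, glass_jar, salt_shaker, food_tin below 0.2 rad/s and distance of each of onion, lemon from where it was at the start of the episode below 0.025 m); the robot touches nothing.
It fails at once if the onion is moved more than 25 mm (distance of onion from where it was at the start of the episode above 0.025 m).
It fails at once if the lemon is moved more than 25 mm (distance of lemon from where it was at the start of the episode above 0.025 m).
It also fails if it takes over 96 s, if anything falls off the work surface, if the arm or the gripper's body presses on something with over 40 N, if the wrist force passes 120 N, or if a joint passes its speed limit or range.

### The arm

A 6-joint arm with a two-finger parallel gripper is mounted at the origin on a cart in front of the work surface, level with it; the furniture and walls round the work are solid. World frame = base frame: x ahead of the robot, y to its left, z up, the work surface at z = 0. Lengths are in m, angles in rad, forces in N, time in s.
With the tool pointing down it reaches from about 0.3 to 0.85 m from the base axis. Payload 4.2 kg.
Tool frame: the origin (TCP) lies at the very end of the fingers, on their centre line; the grasp point (between the pads) lies 19 mm behind it; z points along the fingers, y is the line along which they close (so a half turn about z gives the same grasp; the last joint's range is limited). The gripper opens to 91 mm and grips with 3 to 60 N. Pads are 32 mm wide; open, the fingers measure 118 mm over their backs; the gripper's body (76 mm by 178 mm) begins 60 mm behind the grasp point.
Start: joints at [1.109, 0.32, 1.565, -0, 1.257, -0.02], TCP at [0.246, 0.52, 0.214] pointing down, gripper open.
Joint ranges: [-3.11, 3.11], [-0.84, 2.01], [0.21, 2.61], [-1.34, 4.49], [0.05, 2.63], [-2.56, 2.56]. Speed limits (rad/s): [2.57, 2.57, 3.14, 3.14, 3.14, 3.14].

### API

Orientations are given as a unit quaternion [w, x, y, z].
In Python, from bench import manip, read_camera, camera_model gives the robot as it stands. Calls block until the motion is done:
- manip.movep(position, orientation): joint-space move of the TCP to a pose.
- manip.move_straight(position, rot=None, max_speed=0.15, stop_force=None): straight line of the TCP; rot=None keeps the orientation; max_speed is the mean speed in m/s. With stop_force (N) it stops when the force on the tool has changed by that much, and returns True; else False.
- manip.move_joints(angles): joint-space move.
- manip.release() and manip.grab(newtons=None): open the fingers fully, or close them until they stop; newtons is the grip in N (None keeps the last).
- manip.pause(seconds).
- manip.solve_ik(position, orientation): joint angles nearest the present ones, or None.
- manip.observe(): the state.
- read_camera(name): name is "side" or "top"; returns the picture (384x512x3 uint8, blue, green, red); there is no depth.
- camera_model(name): a dict with "vfov" (degrees; the focal length in pixels is half the picture's height over the tangent of half this angle, whatever the lens; pixels are square), "cx", "cy" (the principal point, pixels), "k1" (the pictures are not rectified: a ray, as slopes to the right and down, at radius r is drawn at 1 + k1 r^2 times it, then the intrinsics apply), "camera_from_world" (4x4, takes a point from world to camera coordinates). Camera axes: x right, y up, looking along -z (the intrinsics and any distortion apply to the point x, -y, -z); pixel columns grow to the right and rows downward; lengths in m; the calibration is good to about 2 mm. A picture is of the moment at which its call begins. camera_model takes no time and is no camera call.
A pose or a line that the arm cannot do raises manip.Unreachable and nothing moves.
- manip.finish_job(): hands the job in; it is judged then, once.
The state is a dict: "t": time; "joint_positions": joint angles; "joint_vel": joint speeds; "effort": joint torques, N m; "eef_pos": TCP position; "orientation": TCP orientation; "contact_force": force on the tool from outside, world axes, zero at the start; "moment": the same for the moment, N m; "opening": finger opening in m; "grasp_force": force on a finger pad.
Only numpy, scipy, OpenCV 4.12 (cv2) and the standard library are available. Lean on these libraries where they do the work, as an engineer would, in place of code of your own. Each camera call takes 0.05 s, during which the arm holds its last target. There are 200 camera calls.

## Working session

There is one attempt and no reset: what is moved stays moved. The work goes in short steps, each a Python script; the robot and the scene stay as the last script left them, time stands still between calls to the robot, and variables do not carry over. Pictures are saved under pics/ and viewed, at most 14 in all, crops included, and the job is handed in when it is done.

```bash
mkdir -p pics; python3 - <<'E'
from bench import manip, read_camera, camera_model
import cv2
for n in("top","side"):
    cv2.imwrite(f"pics/{n}0.png",cv2.resize(read_camera(n),None,fx=1.5,fy=1.5)); m=camera_model(n); print(n,m)
print(manip.observe()["t"],manip.observe()["orientation"])
E
```

```text
top {'vfov': 45.56583265786723, 'cx': 251.96783997298505, 'cy': 182.8898658266702, 'k1': -0.18347975651359125, 'camera_from_world': array([[ 0.01519413, -0.99988183, -0.00233823, -0.00203725],
       [ 0.98708493,  0.01462661,  0.1595287 , -0.5680251 ],
       [-0.15947565, -0.00473193,  0.98719052, -1.10272891],
       [ 0.        ,  0.        ,  0.        ,  1.        ]])}
side {'vfov': 43.98596703448325, 'cx': 262.2150504854768, 'cy': 195.09993474422484, 'k1': 0.03978045585421311, 'camera_from_world': array([[-0.99558412, -0.09041926, -0.02523121,  0.56864918],
       [ 0.02341259, -0.4994519 ,  0.8660252 , -0.05151921],
       [-0.09090713,  0.86161021,  0.49936333, -0.93490565],
       [ 0.        ,  0.        ,  0.        ,  1.        ]])}
0.1 [-1.94842366e-04  2.19090215e-01  9.75704292e-01 -7.58367979e-04]
```

View pics/top0.png

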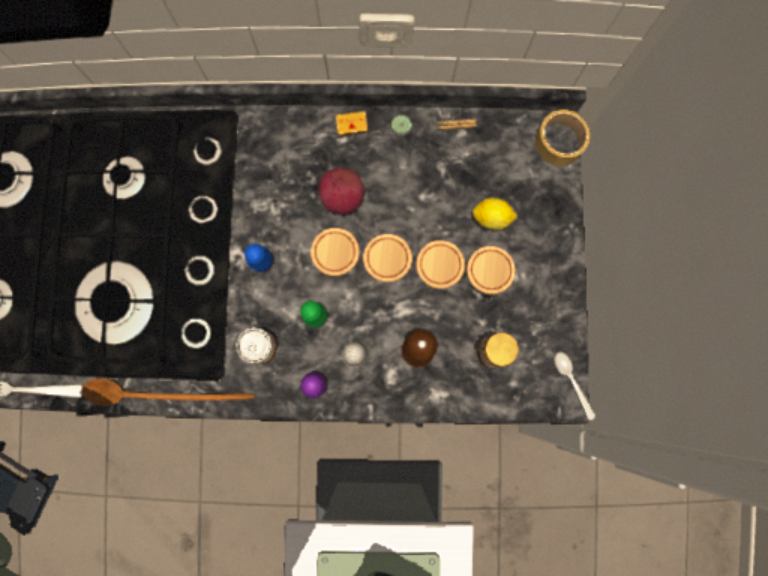

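View pics/side0.png

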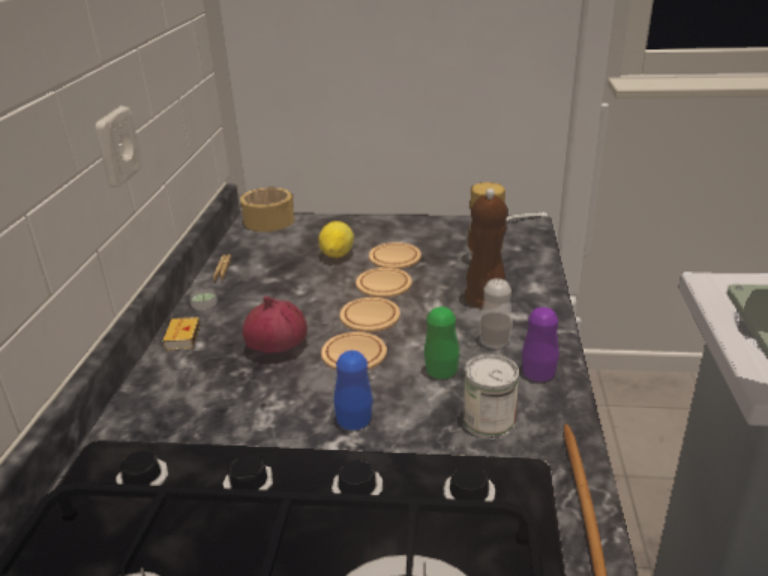

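The onion is behind the left end (top view ×1.5, about (341,190)) and the lemon behind the right end (495,213). That means mill→1, jar→2, salt→3, tin→4.

Top-view candidates (×1.5):
- **Salt:** grey (353,353). Lookalikes rejected by colour: green (313,314), purple (313,384), blue (258,257).
- **Mill:** (419,347).
- **Jar:** gold lid (500,349). The wooden bowl at (563,137) is not it.
- **Tin:** (256,345).

Next I'll measure positions and check these in a close crop.

```bash
cat > h.py <<'E'
import cv2, numpy as np
from bench import manip, read_camera, camera_model
def ray(n,p):
    m=camera_model(n); f=192/np.tan(np.radians(m["vfov"]/2))
    K=np.array([[f,0,m["cx"]],[0,f,m["cy"]],[0,0,1]])
    u=cv2.undistortPoints(np.array([[p]],float),K,np.array([m["k1"],0,0,0.]))[0,0]
    T=m["camera_from_world"]; R=T[:3,:3]
    return -R.T@T[:3,3], R.T@np.array([u[0],-u[1],-1])
def cast(n,p,z):
    c,d=ray(n,p); return (c+d*(z-c[2])/d[2])[:2]
def blobs(mask,lo=20):
    k,_,s,c=cv2.connectedComponentsWithStats(mask.astype(np.uint8))
    return [(c[i],s[i]) for i in range(1,k) if s[i,4]>=lo]
def mask(img,lo,hi): return cv2.inRange(cv2.cvtColor(img,cv2.COLOR_BGR2HSV),lo,hi)
E
python3 - <<'E'
from h import *
im=read_camera("top"); s=read_camera("side")
for c,st in blobs(mask(im,(8,90,120),(28,255,255)),150): print("orange",c.round(1),st,"z6",cast("top",c,.006).round(4),"z122",cast("top",c,.122).round(4))
for nm,(x,y) in dict(tin=(171,230),salt=(235,235),mill=(279,231),jar=(333,233)).items(): print(nm,im[y-3:y+4:3,x-3:x+4:3].reshape(-1,3).tolist())
a=cv2.resize(im[195:270,150:360],(800,286),interpolation=cv2.INTER_CUBIC)
b=cv2.resize(s[115:295,270:390],None,fx=1.7,fy=1.7,interpolation=cv2.INTER_CUBIC)
o=np.zeros((600,800,3),np.uint8);o[:286]=a;o[290:290+b.shape[0],:b.shape[1]]=b
cv2.imwrite("pics/c1.png",o)
E
```

```text
orange [376.4  88.1] [360  73  34  32 336] z6 [ 0.8436 -0.3318] z122 [ 0.7983 -0.2989]
orange [233.8  81.4] [223  74  22  16 282] z6 [0.8537 0.0604] z122 [0.8074 0.0545]
orange [329.3 141.8] [315 132  30  21 456] z6 [ 0.6878 -0.1969] z122 [ 0.6579 -0.1773]
orange [222.9 167.4] [207 152  33  32 844] z6 [0.6143 0.0833] z122 [0.5916 0.0752]
orange [258.  171.5] [242 156  33  32 848] z6 [ 0.6048 -0.0085] z122 [ 0.583  -0.0075]
orange [293.2 175.8] [277 160  33  33 860] z6 [ 0.5947 -0.1005] z122 [ 0.5739 -0.0905]
orange [327.  179.5] [311 164  33  32 836] z6 [ 0.5863 -0.1893] z122 [ 0.5664 -0.1705]
orange [334.5 232.1] [324 221  22  23 400] z6 [ 0.4493 -0.2077] z122 [ 0.4429 -0.187 ]
orange [100.7 261.7] [ 55 252 115  17 582] z6 [0.361  0.3966] z122 [0.3633 0.3575]
tin [[224, 242, 250], [224, 244, 250], [229, 246, 251], [196, 220, 233], [225, 242, 250], [225, 243, 250], [221, 240, 249], [224, 243, 250], [221, 241, 249]]
salt [[151, 175, 192], [167, 196, 215], [158, 181, 199], [173, 199, 219], [206, 229, 241], [185, 215, 228], [172, 197, 218], [202, 226, 238], [180, 207, 223]]
mill [[20, 55, 97], [129, 150, 167], [184, 214, 230], [22, 53, 98], [118, 139, 160], [180, 205, 222], [22, 50, 88], [21, 56, 104], [23, 55, 105]]
jar [[84, 195, 241], [92, 201, 244], [86, 206, 246], [88, 202, 245], [92, 209, 247], [90, 207, 247], [91, 212, 248], [90, 214, 249], [89, 210, 248]]
```

View pics/c1.png

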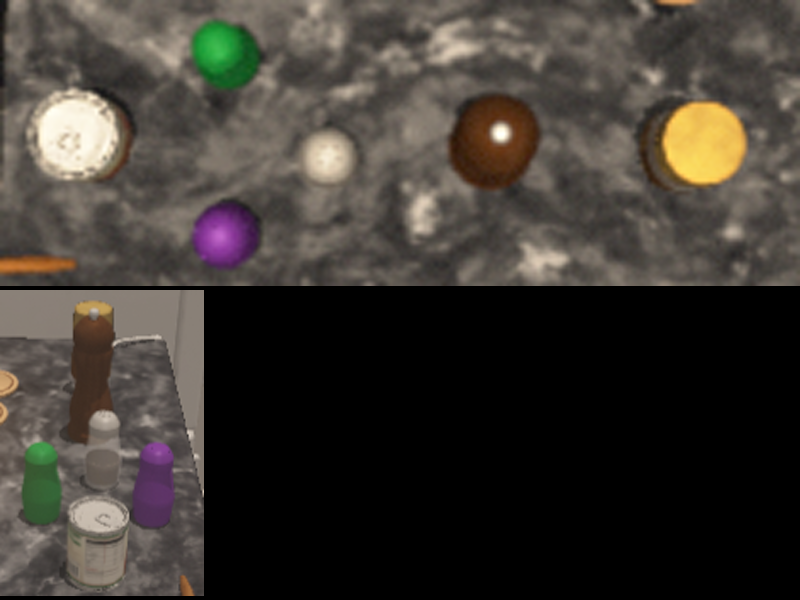

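The crop confirms the choices: tin top at px (169.2,229.8), salt dome (235.7,235.6), mill tip (281,229.2), and jar lid (334.5,232.1). I'll cross-check these against the side view and test IK.

```bash
python3 - <<'E'
from h import *
P=dict(tin=((169.2,229.8),.072,(327.2,247.4),.072),salt=((235.7,235.6),.08,(330.7,185),.09),mill=((281,229.2),.168,(324.8,128.6),.168))
for k,(a,z,b,z2) in P.items(): print(k,cast("top",a,z).round(4),cast("side",b,z2).round(4))
for q in ([0,.7071068,.7071068,0],[0,.7071068,-.7071068,0]):
  for p in ([.43,.15,.05],[.43,.15,.3],[.443,-.187,.08],[.443,-.187,.3],[.614,.083,.13],[.614,.083,.33],[.586,-.189,.04],[.586,-.189,.3]):
    j=manip.solve_ik(p,q); print(p,None if j is None else np.round(j,2))
E
```

```text
tin [0.4451 0.206 ] [0.4462 0.2096]
salt [0.4338 0.0434] [0.4357 0.0351]
mill [ 0.4455 -0.0598] [ 0.448 -0.053]
[0.43, 0.15, 0.05] [ 0.31  0.32  2.06 -0.    0.77  0.31]
[0.43, 0.15, 0.3] [ 0.31  0.08  1.66 -0.    1.4   0.31]
[0.443, -0.187, 0.08] [-0.42  0.31  1.97 -0.    0.87 -0.42]
[0.443, -0.187, 0.3] [-0.42  0.12  1.61 -0.    1.41 -0.42]
[0.614, 0.083, 0.13] [ 0.12  0.45  1.58 -0.    1.11  0.12]
[0.614, 0.083, 0.33] [ 0.12  0.35  1.23 -0.    1.56  0.12]
[0.586, -0.189, 0.04] [-0.33  0.53  1.69 -0.    0.91 -0.33]
[0.586, -0.189, 0.3] [-0.33  0.35  1.31 -0.    1.49 -0.33]
[0.43, 0.15, 0.05] None
[0.43, 0.15, 0.3] None
[0.443, -0.187, 0.08] None
[0.443, -0.187, 0.3] None
[0.614, 0.083, 0.13] None
[0.614, 0.083, 0.33] None
[0.586, -0.189, 0.04] None
[0.586, -0.189, 0.3] None
```

```bash
cat >> h.py <<'E'
Q=[0,.70710678,.70710678,0]
OBJ=dict(mill=((.4455,-.0598),.140,30),tin=((.4451,.206),.046,25),salt=((.4345,.0434),.045,20),jar=((.4429,-.187),.103,30))
CO={1:(.6143,.0833),2:(.6048,-.0085),3:(.5947,-.1005),4:(.5863,-.1893)}
def pick(xy,h,N,up=.15):
    z=h-.019; a=lambda zz:[xy[0],xy[1],zz]
    manip.release(); manip.movep(a(z+up),Q); manip.move_straight(a(z),max_speed=.12)
    manip.grab(N); s=manip.observe(); print("grip",round(s["opening"],4),round(s["grasp_force"],1))
    manip.move_straight(a(z+up)); print("held",round(manip.observe()["opening"],4))
def place(xy,h,up=.15):
    z=h-.019; a=lambda zz:[xy[0],xy[1],zz]
    manip.move_straight(a(z+up),max_speed=.2); manip.move_straight(a(z+.02),max_speed=.12)
    hit=manip.move_straight(a(z+.002),max_speed=.02,stop_force=6); e=manip.observe()
    print("placed",hit,round(e["eef_pos"][2]-z,4),"t",round(e["t"],1))
    manip.release(); manip.pause(.3); manip.move_straight(a(z+up))
E
python3 - <<'E'
from h import *
p,h,N=OBJ["mill"]; pick(p,h,N); place(CO[1],h)
cv2.imwrite("pics/s1.png",read_camera("side"))
E
```

```text
grip 0.0466 30.0
held 0.0464
placed True 0.006 t 9.1
```

View pics/s1.png

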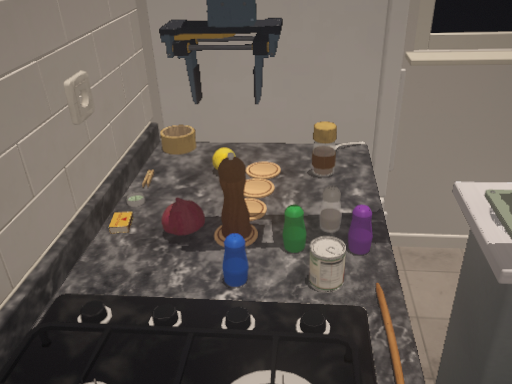

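The mill stands upright on coaster 1, at about (236,205), and the onion is undisturbed. Next: tin, salt, jar.

```bash
python3 - <<'E'
from h import *
for k,c in (("tin",4),("salt",3),("jar",2)):
    p,h,N=OBJ[k]; pick(p,h,N); place(CO[c],h)
manip.movep([.40,.25,.30],Q)
im=read_camera("top"); s=read_camera("side"); cv2.imwrite("full.png",im)
o=np.zeros((600,800,3),np.uint8)
o[:290]=cv2.resize(im[120:207,185:425-0][:, :240],(800,290),interpolation=cv2.INTER_CUBIC)
b=cv2.resize(s[80:280,100:400],(450,300)); o[300:600,:450]=b
cv2.imwrite("pics/f1.png",o); print(manip.observe()["t"])
E
```

```text
grip 0.0568 25.0
held 0.0568
placed True 0.0061 t 19.8
grip 0.0415 20.0
held 0.0414
placed True 0.006 t 29.8
grip 0.0514 30.0
held 0.0516
placed True 0.0061 t 39.5
43.075
```

View pics/f1.png

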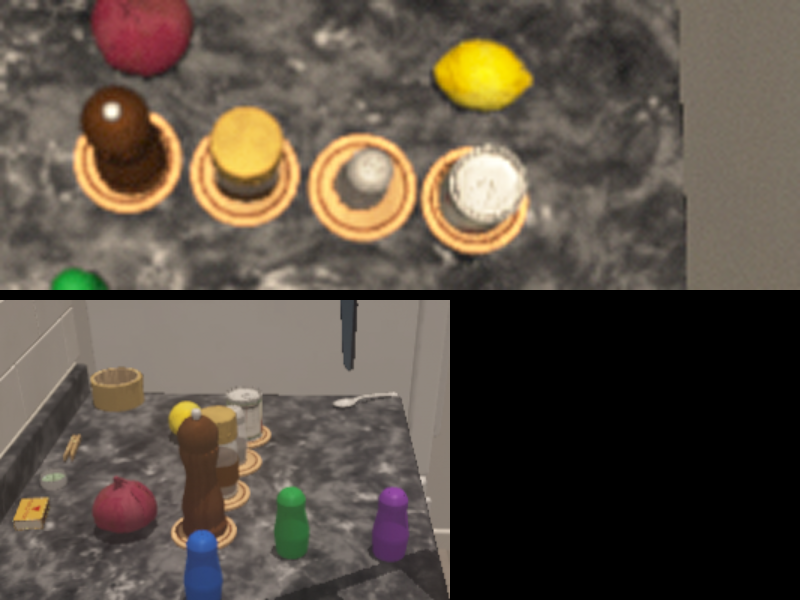

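All four stand in the right order. I'll check the centring numerically: mill tip at crop (112,111), lid (246,142), salt dome (370,170), tin top (487,186).

```bash
python3 - <<'E'
from h import *
for k,c,p,z in (("mill",1,(112,111),.174),("jar",2,(246.5,142.5),.128),("salt",3,(370,170.5),.086),("tin",4,(486.5,186.5),.078)):
    u=((p[0]+.5)/3.3333-.5+185,(p[1]+.5)/3.3333-.5+120); d=(cast("top",u,z)-CO[c])*1000; print(k,d.round(1))
E
```

```text
mill [ 0.2 -0.3]
jar [-1.2 -0.2]
salt [-1.8  0.8]
tin [-2.5  2.6]
```

All are within about 4 mm of their coaster centres, and the gripper is clear of everything.

```bash
python3 -c "
from bench import manip
print(manip.finish_job())"
```

```text
the job is handed in; nothing more can be done
None
```

I handed the job in at about 43 s: the pepper mill, glass jar, salt shaker and food tin stand on coasters 1 to 4, from the onion's end to the lemon's. In the last images all four were upright and within about 4 mm of their coaster centres, and the onion and lemon looked undisturbed; no verdict was returned.

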